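Snap the terminal module onto the rail

ROBOT

A 7-joint arm with a two-finger parallel gripper is mounted at the origin on a cart in front of the work surface, level with it; the furniture and walls round the work are solid. World frame = base frame: x ahead of the robot, y to its left, z up, the work surface at z = 0. Lengths are in m, angles in rad, forces in N, time in s.
With the tool pointing down it reaches from about 0.4 to 0.85 m from the base axis. Payload 10.4 kg.
Tool frame: the origin (TCP) lies between the finger pads; the fingertips stand env.tips_ahead ahead of it and the grasp point (between the pads) lies 2 mm behind it (env.tips_ahead is the distance from the TCP to the fingertips, in m); z points along the fingers, y is the line along which they close (so a half turn about z gives the same grasp; the last joint's range is limited). The gripper opens to 85 mm and grips with 20 to 120 N. Pads are 22 mm wide; open, the fingers measure 114 mm over their backs; the gripper's body (76 mm by 85 mm) begins 54 mm behind the grasp point. The pads swing forward as they close: fully open they stand 13 mm farther back than shut.
Start: joints at [1.162, 0.332, -0.065, 1.46, 0.022, 1.35, -0.088], TCP at [0.235, -0.579, 0.248] pointing down, gripper open.
Joint ranges: [-2.6, 2.6], [-0.5, 2.12], [-1.47, 1.34], [0.16, 2.42], [-1.27, 4.41], [0.06, 2.06], [-2.6, 2.6]. Speed limits (rad/s): [2.22, 2.22, 2.79, 2.79, 3.14, 3.14, 3.14].

INTERFACE

Orientations are given as a unit quaternion [w, x, y, z].
In Python, from bench import telemetry, eyes, job, env gives the robot as it stands.
- The arm moves only by the shell command python3 -m handwheel 'ROWS' [OPENING] [FORCE]. ROWS is JSON, a list of rows, each an object of numbers: "x", "y", "z": the shift along the tool's x, y, z as a fraction of full scale; "twist": the turn about the tool's z as a fraction of full scale. In form: [{"x": .., "y": .., "z": .., "twist": ..}, ...]. A call has 1 to 12 rows; each row is the pose to reach, as a shift and turn from the pose commanded when the call began, along the tool's axes at that moment; what a row does not reach only later rows make up. Full scale, the value 1, is 0.1 m for a shift and pi/2 rad for a turn. A row lasts 1/10 s, in which the tool goes at most 50 mm and 8.59 degrees, less where a joint would pass 70% of its speed; a pose out of reach is approached as far as the arm can. A call with a number of a shift or a turn outside -1 to 1 is refused whole. A call with a gripper value outside its range is refused whole. OPENING is the gripper's target within -1 to 1 (shut at 1, half-way at 0, fully open at -1), set as the call begins (- or left out, the last holds). The fingers move at their own pace and stop on an object; FORCE is the grip in N (left out, the last holds). Time passes only in rows, so rows that repeat a pose let the fingers close. It gives the time, the measured TCP pose, the force, the opening and the grip force at its end, in the units of the state.
- telemetry.get_state(): the state, without advancing time (a new reading comes with each control period).
- eyes.camera(name): name is "scene" or "top"; returns a dict with "frame" (400x640x3 uint8, red, green, blue), "mtx" (3x3 intrinsics, pixels), "rvec" (rotation vector, rad) and "tvec" (3), from world to camera coordinates, as OpenCV has them. Camera axes: x right, y down, z forward; pixel columns grow to the right and rows downward; lengths in m; the calibration is good to about 2 mm. A picture is of the moment at which its call begins. There is no depth.
- job.hand_in(): hands the job in; it is judged then, once.
The state is a dict: "time_s": time; "joints": joint angles; "joint_velocities": joint speeds; "joint_torque": joint torques, N m; "tool_pos": TCP position; "tool_rot": TCP orientation; "force": force on the tool from outside, world axes, zero at the start; "ft_torque": the same for the moment, N m; "opening": finger opening in m; "finger_force": force on a finger pad.
Only numpy, scipy, OpenCV 4.12 (cv2) and the standard library are available. Lean on these libraries where they do the work, as an engineer would, in place of code of your own. Each camera call takes 0.05 s, during which the arm holds its last target. There are 200 camera calls.

TASK

Take the upper of the two piled terminal modules and fit it in the free stretch of the mounting rail: tilted, hook its fixed lip under the rail's far edge, then rock its other end down until the orange sprung foot clicks under the near edge and the module sits flat. Leave the lower module of the pile standing where it is and do not disturb the other loose things.

Things in the scene. Friction and masses are not known exactly. Their poses are not given: they have to be found in the camera images.
- module_centre (a point): upper module of the pile, the one to fit: grey block 82 (x) x 36 (y) x 32 mm with a blue cap 20 x 36 mm that rises 16 mm more; 0.18 kg. Grip it across y, 36 mm. This point is on the cap's axis, 24 mm above the flat underside; the block spans x = -36 to +46 mm of it. x points from the fixed lip to the orange foot, z up. Two legs (lip, foot) reach 14 mm below the underside.
- module_lip (a point): on the fixed grey lip under the module's -x end: middle of its toe's upper face, 15 mm to -x of the cap's axis, 5.5 mm below the flat underside. The lip's leg stands at x = -23 to -18.3 mm of the cap's axis, its toe points to +x as far as x = -12.5 mm; the slot between toe and underside is 4 mm high at the leg, 6.5 mm at the toe's tip. Axes as the module's.
- module_press (a point): top of the shoulder over the foot, 30 mm to +x of the cap's axis, 32 mm above the underside: press here. With the lip hooked, the foot's ramp rests on the rail's near edge and holds the module tilted some 17 degrees; 4 to 12 N down drives it over. Coming down, this point swings 12 mm towards the robot about the hooked edge: follow it, or friction drags the lip out. Axes as the module's.
- module_foot (a joint): travel of the module's orange sprung foot in m: 0 at home, up to 0.006 as it is pushed outwards, to the module's +x. Its nose reaches in to x = +14.5 mm of the cap's axis, the nose's flat top 3.3 mm below the underside; under it a ramp runs out to x = +18.7 mm, 14 mm below the underside. The spring holds it home with 1.2 N and adds 0.45 N per mm.
- lower_module: lower module of the pile, a twin of the upper one: it stands on its legs on the worktop, and the upper one sits nested over its blue cap, underside on the cap's top. Origin: centre of its flat underside below the cap's axis, 14 mm above the worktop; the cap's top is 48 mm above it. x and y as for the upper one. To be left standing.
- rail_gap (a point): middle of the rail's free stretch, half-way between its two edges, on the plane of the flanges' tops, 61 mm above the worktop. The rail runs along y; x points across it to the near edge, towards the robot, z up. Free stretch: y = -52 to +52 mm, between a fitted module (28 mm wide, 48 mm high) at +y and a black end clamp (17 mm high) at -y. The fitted module's underside lies here, axes alike.
- rail_hook_edge (a point): middle, at mid-stretch, of the upper outer edge of the rail's far flange (17.5 mm to -x of the rail's middle; the near edge is 17.5 mm to +x), under which the lip hooks. Steel hat rail, 35 mm over its edges; flanges 2.5 mm thick, overhanging 7 mm with 12 mm of air below; the grey plate (104 x 150 mm, fixed) lies 25 mm below this point. Axes as the rail's.
- carton: small cardboard carton 70 x 50 x 22 mm lying left of the pile; bystander; origin at the centre of its underside
- steel_block: steel block 50 x 75 x 25 mm beyond the rail; bystander; origin at the centre of its underside
- key: hex key 31 x 88 x 5 mm lying in front of the hardness tester; bystander; origin at the centre of its underside

How it is judged:
On the way, in this order (a step that is already met when the one before it is completed fails the run):
1. the upper module has been lifted clear of the lower one (z of module_centre in the frame of lower_module above 0.092 m), for 0.1 s.
2. the lip is hooked under the rail's far edge, in the free stretch, while the module is still tilted with its foot end up (x of module_lip in the frame of rail_gap between -0.0172 and -0.009 m and z of module_lip in the frame of rail_gap between -0.012 and -0.0025 m and y of module_lip in the frame of rail_gap between -0.04 and 0.04 m and angle between module_centre's own z axis and vertical above 0.15 rad), for 0.1 s.
At the end, for the whole second after the job is handed in: the module sits on the free stretch of the rail: flat within 3 degrees, its underside on the flanges within 2 mm, across the rail within 3 mm, its foot back home within 1.5 mm and so latched under the near edge; the lower module of the pile stands upright within 25 mm of where it was (x of module_centre in the frame of rail_gap between -0.003 and 0.003 m and y of module_centre in the frame of rail_gap between -0.04 and 0.04 m and z of module_centre in the frame of rail_gap between 0.022 and 0.0258 m and angle between module_centre's own z axis and vertical below 0.05 rad and angle between the y axis of module_centre and the y axis of rail_gap, either way round below 0.08 rad and value of joint module_foot below 0.0015 m and distance of lower_module from where it was at the start of the episode below 0.025 m and angle between lower_module's own z axis and vertical below 0.1 rad); the robot touches nothing.
It fails at once if the lower module is knocked over or pushed more than 25 mm (distance of lower_module from where it was at the start of the episode above 0.025 m or angle between lower_module's own z axis and vertical above 0.4 rad).
It fails at once if a bystander (carton, steel block or hex key) is pushed more than 25 mm (distance of any of carton, steel_block, key from where it was at the start of the episode above 0.025 m).
It also fails if it takes over 48 s, if anything falls off the work surface, if the arm or the gripper's body presses on something with over 40 N, if the wrist force passes 120 N, or if a joint passes its speed limit or range.

## Working session

There is one attempt and no reset: what is moved stays moved. The work goes in short steps, Python scripts to look and compute and a shell command to move; the robot and the scene stay as the last step left them, time stands still between calls to the robot, and variables do not carry over. Pictures are saved under pics/ and viewed, at most 10 in all, crops included, and the job is handed in when it is done.

```bash
mkdir -p pics; ls
python3 - <<'E'
from bench import telemetry, eyes, env
import cv2
s=telemetry.get_state(); print(s, env.tips_ahead)
for n in("scene","top"):
    c=eyes.camera(n); cv2.imwrite(f"pics/{n}0.png",c["frame"][:,:,::-1]); print(n,c["mtx"].tolist(),c["rvec"],c["tvec"])
E
```

```text
pics
{'time_s': 0.0, 'joints': array([ 1.16244423,  0.3328742 , -0.06467727,  1.46095027,  0.02157584,
        1.34989543, -0.08849887]), 'joint_velocities': array([ 0.00096129, -0.00024872,  0.00085711, -0.00024469,  0.00117806,
       -0.000879  , -0.00071664]), 'joint_torque': array([ 1.49615717e-04, -6.25445008e+01,  4.89232969e-02, -3.91606665e+01,
        1.59991969e-02,  9.91957553e-03, -9.03015177e-06]), 'tool_pos': array([ 0.23501715, -0.57874782,  0.24751012]), 'tool_rot': array([-6.97920929e-04,  9.81457186e-01,  1.91680149e-01, -1.62096905e-04]), 'force': array([0.8111004 , 0.39655682, 0.46177741]), 'ft_torque': array([0.01729358, 0.00428648, 0.02595357]), 'finger_force': 0.0, 'opening': 0.08553464483032494} 0.017
scene [[422.42996814388863, 0.0, 321.9704336648019], [0.0, 422.42996814388863, 195.6479195253096], [0.0, 0.0, 1.0]] [ 1.0990681  -2.33709401  1.01591595] [0.444696   0.27347558 0.98861499]
top [[431.1179703723364, 0.0, 317.75494020623233], [0.0, 431.1179703723364, 201.06133096473272], [0.0, 0.0, 1.0]] [ 2.15709226 -2.13968957  0.10730532] [0.14384811 0.55683607 1.14073172]
```

View pics/scene0.png

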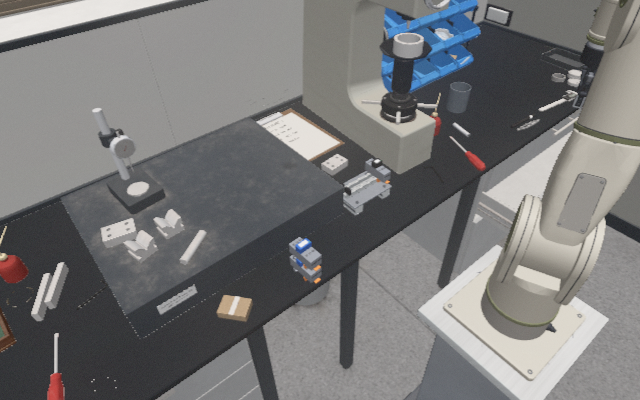

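View pics/top0.png

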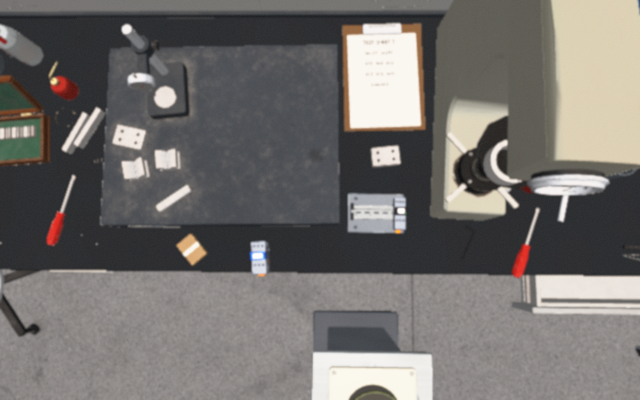

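The pile is at about scene (305,258) and top (260,257). The rail plate is at scene (367,190) and top (377,213), with the end clamp at its left in the top view or the fitted module at its right. I'll enlarge both.

Run:
```python
import cv2, numpy as np
t=cv2.imread("pics/top0.png"); s=cv2.imread("pics/scene0.png")
def crop(im,x,y,w,h,k):
    o=cv2.resize(im[y:y+h,x:x+w],None,fx=k,fy=k,interpolation=cv2.INTER_CUBIC)
    for i in range(0,w,10):
        cv2.line(o,(i*k,0),(i*k,6),(0,255,255),1); cv2.putText(o,str(x+i),(i*k,16),0,.35,(0,255,255),1)
    for j in range(0,h,10):
        cv2.line(o,(0,j*k),(6,j*k),(0,255,255),1); cv2.putText(o,str(y+j),(8,j*k+4),0,.35,(0,255,255),1)
    return o
cv2.imwrite("pics/topc.png",np.hstack([crop(t,240,230,40,50,8),crop(t,345,183,60,50,8)]))
cv2.imwrite("pics/scenec.png",np.hstack([crop(s,280,225,50,60,8),crop(s,345,155,50,60,8)]))
```

```text
(no output)
```

View pics/topc.png

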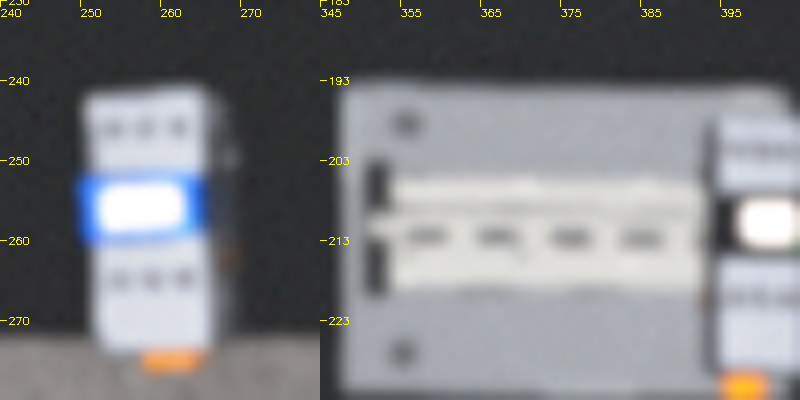

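View pics/scenec.png

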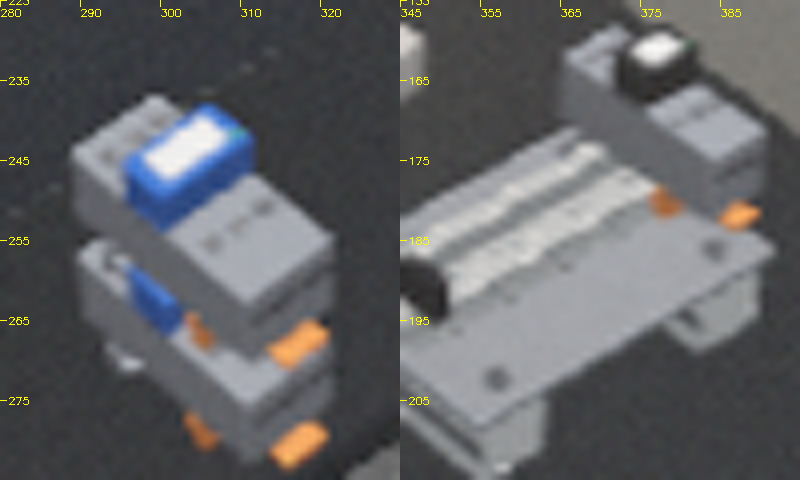

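The upper crop shows the upper module's block-top corners (top view about (250,241), (265,241), (266,273), (252,273)), with the foot towards the robot. The rail edges run at rows 205 and 219, columns 354 to 393, with the clamp at the left and the fitted module at the right. Next I fit both poses.

```bash
cat > h.py <<'E'
import cv2, numpy as np
from scipy.optimize import least_squares
from bench import eyes, telemetry
from scipy.spatial.transform import Rotation as R
CAM={n:eyes.camera(n) for n in("scene","top")}
def proj(n,P):
    c=CAM[n]; return cv2.projectPoints(np.array(P,float),c["rvec"],c["tvec"],c["mtx"],None)[0][:,0]
def fit(obs,z0,w0):
    """obs: (cam, local xyz (x to robot), pixel); local z from z0. -> x,y,yaw of local frame (yaw vs world+pi)"""
    L=np.array([o[1] for o in obs],float)
    def f(p):
        a=np.pi+p[2]; Rm=np.array([[np.cos(a),-np.sin(a),0],[np.sin(a),np.cos(a),0],[0,0,1]])
        W=L@Rm.T+[p[0],p[1],z0]
        return np.concatenate([(proj(o[0],[w])[0]-o[2]) for o,w in zip(obs,W)])
    r=least_squares(f,[*w0,0],loss="soft_l1"); return r.x,r.fun.reshape(-1,2)
E
python3 - <<'E'
from h import *
def px(x0,y0,ox):
    return lambda X,Y:np.array([(X-ox+.5)/8-.5+x0,(Y+.5)/8-.5+y0])
t1=px(240,230,0);t2=px(345,183,320);s1=px(280,225,0);s2=px(345,155,400)
m=.001
def B(x,y,z): return (x*m,y*m,z*m)
# world left = local -y ; local far = -x
pile_t=[("top",B(-36,-18,32),t1(83,93)),("top",B(-36,18,32),t1(205,88)),("top",B(46,18,32),t1(212,345)),("top",B(46,-18,32),t1(97,350)),
("top",B(-10,-18,48),t1(80,177)),("top",B(-10,18,48),t1(200,175)),("top",B(10,18,48),t1(203,237)),("top",B(10,-18,48),t1(86,243))]
pile_s=[("scene",B(46,-18,32),s1(248,305)),("scene",B(46,18,32),s1(335,240)),("scene",B(-36,18,32),s1(153,96)),("scene",B(-36,-18,32),s1(73,153)),
("scene",B(-10,18,48),s1(208,103)),("scene",B(10,18,48),s1(253,137)),("scene",B(-10,-18,48),s1(126,156)),("scene",B(10,-18,48),s1(168,190))]
rail_t=[("top",B(-17.5,-52,0),t2(388,178)),("top",B(-17.5,52,0),t2(703,180)),("top",B(17.5,-52,0),t2(388,291)),("top",B(17.5,52,0),t2(700,292)),
("top",B(-36,52,32),t2(718,115)),("top",B(46,52,32),t2(720,372))]
rail_s=[("scene",B(46,52,32),s2(718,160)),("scene",B(46,80,32),s2(766,130)),("scene",B(-36,52,32),s2(565,53)),("scene",B(17.5,-52,0),s2(450,300)),("scene",B(17.5,52,0),s2(650,195))]
for nm,a,b,z,w in(("pile",pile_t,pile_s,.062,(.5,.3)),("rail",rail_t,rail_s,.061,(.5,0))):
    for o in(a,b,a+b):
        p,r=fit(o,z,w); print(nm,p.round(4)); 
        print(r.round(1).tolist())
E
```

```text
pile [0.4078 0.298  0.0614]
[[0.9, 0.3], [-0.4, 0.2], [-0.1, 0.3], [0.2, 0.4], [0.5, -0.1], [-0.3, -0.6], [-0.4, -0.3], [-0.0, -0.3]]
pile [0.406  0.2988 0.0716]
[[0.0, -0.2], [0.3, -0.4], [0.6, -0.7], [-0.5, -0.2], [0.3, -0.3], [0.2, -0.1], [-0.7, 0.9], [-0.4, 1.3]]
pile [0.4072 0.2982 0.0661]
[[0.7, 0.6], [-0.6, 0.4], [-0.1, 0.6], [0.2, 0.7], [0.4, 0.2], [-0.4, -0.3], [-0.5, -0.1], [-0.1, -0.0], [-0.2, -0.6], [0.2, -0.7], [0.6, -1.1], [-0.5, -0.6], [0.3, -0.7], [0.1, -0.4], [-0.8, 0.5], [-0.6, 0.9]]
rail [ 0.5243  0.0016 -0.0017]
[[0.0, 0.4], [-0.1, 0.5], [0.0, -0.6], [0.4, -0.3], [-0.2, 0.2], [-0.1, -0.2]]
rail [ 0.5235  0.0026 -0.0206]
[[-0.3, 0.0], [0.6, -0.1], [-0.2, -0.0], [-0.7, 0.8], [0.7, -0.8]]
rail [ 0.5242  0.0018 -0.009 ]
[[0.0, 0.4], [-0.1, 0.7], [-0.1, -0.6], [0.3, -0.1], [-0.2, 0.4], [-0.3, -0.0], [-0.3, -0.4], [0.5, -0.6], [-0.4, -0.3], [-0.5, 0.6], [0.6, -1.2]]
```

Both cameras agree within about 1 mm: pile at (0.407, 0.298), yaw 0.066, and rail at (0.524, 0.002), yaw about −0.005. The tool stays vertical, so the tilt has to come from rolling the module in the grip. First I align the tool and travel at x≈0.4, clear of the tester.

```bash
python3 -m handwheel '[{"twist":0.09},{"twist":0.18},{"twist":0.246},{"twist":0.246}]' -1 20; python3 -m handwheel '[{"x":0.27,"y":-0.4},{"x":0.55,"y":-0.8},{"x":0.55,"y":-1},{"x":0.55,"y":-1}]'; python3 -m handwheel '[{"x":0.27,"y":-0.4},{"x":0.55,"y":-0.8},{"x":0.55,"y":-1},{"x":0.55,"y":-1}]'
```

```text
invalid input
invalid input
invalid input
```

```bash
python3 -m handwheel '[{"x":0,"y":0,"z":0,"twist":0.09},{"x":0,"y":0,"z":0,"twist":0.18},{"x":0,"y":0,"z":0,"twist":0.246},{"x":0,"y":0,"z":0,"twist":0.246}]' -1 20
```

```text
time_s: 0.6
tool_pos: [0.2352, -0.579, 0.2481]
tool_rot: [-0.0, 1.0, -0.001, -0.0]
force: [0.4, 0.5, -0.6]
opening: 0.0853
finger_force: 0.0
```

```bash
python3 -m handwheel '[{"x":0.27,"y":-0.4,"z":0,"twist":0},{"x":0.55,"y":-0.8,"z":0,"twist":0},{"x":0.55,"y":-1,"z":0,"twist":0}]'; python3 -m handwheel '[{"x":0.27,"y":-0.4,"z":0,"twist":0},{"x":0.55,"y":-0.8,"z":0,"twist":0},{"x":0.55,"y":-1,"z":0,"twist":0}]';python3 -m handwheel '[{"x":0.27,"y":-0.4,"z":0,"twist":0},{"x":0.55,"y":-0.8,"z":0,"twist":0},{"x":0.55,"y":-1,"z":0,"twist":0},{"x":0.55,"y":-1,"z":0,"twist":0}]'
```

```text
time_s: 0.9
tool_pos: [0.2948, -0.475, 0.2482]
tool_rot: [-0.001, 1.0, 0.005, 0.001]
force: [0.8, 0.2, 0.6]
opening: 0.0856
finger_force: 0.0
time_s: 1.2
tool_pos: [0.3491, -0.3748, 0.2484]
tool_rot: [-0.0, 1.0, 0.005, 0.001]
force: [-0.2, 0.1, -0.3]
opening: 0.0857
finger_force: 0.0
time_s: 1.6
tool_pos: [0.4016, -0.276, 0.2485]
tool_rot: [-0.0, 1.0, 0.004, 0.0]
force: [0.3, -1.2, 0.3]
opening: 0.0855
finger_force: 0.0
```

```bash
python3 -m handwheel '[{"x":0,"y":-0.4,"z":0,"twist":0},{"x":0,"y":-0.8,"z":0,"twist":0},{"x":0,"y":-1,"z":0,"twist":0}]'; python3 -m handwheel '[{"x":0,"y":-0.4,"z":0,"twist":0},{"x":0,"y":-0.8,"z":0,"twist":0},{"x":0,"y":-1,"z":0,"twist":0},{"x":0,"y":-1,"z":0,"twist":0}]'
```

```text
time_s: 1.9
tool_pos: [0.4004, -0.1772, 0.2485]
tool_rot: [0.0, 1.0, 0.002, 0.0]
force: [0.5, 0.2, -0.5]
opening: 0.0854
finger_force: 0.0
time_s: 2.3
tool_pos: [0.4007, -0.0774, 0.2487]
tool_rot: [0.0, 1.0, 0.003, 0.0]
force: [-0.2, -0.6, 0.9]
opening: 0.0856
finger_force: 0.0
```

```bash
python3 -m handwheel '[{"x":0,"y":-0.4,"z":0,"twist":0},{"x":0,"y":-0.8,"z":0,"twist":0},{"x":0,"y":-1,"z":0,"twist":0}]'; python3 -m handwheel '[{"x":0,"y":-0.4,"z":0,"twist":0},{"x":0,"y":-0.8,"z":0,"twist":0},{"x":0,"y":-1,"z":0,"twist":0},{"x":0,"y":-1,"z":0,"twist":0}]';  python3 -m handwheel '[{"x":0,"y":-0.4,"z":0,"twist":0},{"x":0.06,"y":-0.8,"z":0,"twist":0},{"x":0.06,"y":-1,"z":0,"twist":0},{"x":0.06,"y":-1,"z":0,"twist":0}]'; python3 -m handwheel '[{"x":0,"y":-0.4,"z":0.1,"twist":-0.04},{"x":0,"y":-0.75,"z":0.3,"twist":-0.04},{"x":0,"y":-0.75,"z":0.5,"twist":-0.04},{"x":0,"y":-0.75,"z":0.5,"twist":-0.04},{"x":0,"y":-0.75,"z":0.5,"twist":-0.04}]'; python3 -c "
from bench import telemetry as t
s=t.get_state();print(s['tool_pos'],s['tool_rot'],s['joints'])"
```

```text
time_s: 2.6
tool_pos: [0.4007, 0.0223, 0.2486]
tool_rot: [0.0, 1.0, 0.001, 0.0]
force: [-0.0, -1.0, -0.2]
opening: 0.0855
finger_force: 0.0
time_s: 3.0
tool_pos: [0.401, 0.1223, 0.2486]
tool_rot: [-0.0, 1.0, 0.002, 0.0]
force: [-0.3, -0.7, -0.5]
opening: 0.0854
finger_force: 0.0
time_s: 3.4
tool_pos: [0.4072, 0.2217, 0.2482]
tool_rot: [-0.001, 1.0, 0.001, -0.0]
force: [0.4, -0.5, -0.1]
opening: 0.0855
finger_force: 0.0
time_s: 3.9
tool_pos: [0.4078, 0.2937, 0.1983]
tool_rot: [0.001, 1.0, 0.03, -0.0]
force: [0.4, -0.5, 0.6]
opening: 0.0855
finger_force: 0.0
[0.40779065 0.29366318 0.19830666] [ 6.80454197e-04  9.99546015e-01  3.01199157e-02 -3.01124844e-04] [ 0.16917932  0.21358131 -0.97243591  1.80505327  0.18805008  1.22211797
 -2.36823278]
```

```bash
python3 -m handwheel '[{"x":0,"y":-0.045,"z":0.3,"twist":0},{"x":0,"y":-0.045,"z":0.7,"twist":0},{"x":0,"y":-0.045,"z":1,"twist":0},{"x":0,"y":-0.045,"z":1,"twist":0}]'; python3 -m handwheel '[{"x":0,"y":0,"z":0.1,"twist":0},{"x":0,"y":0,"z":0.14,"twist":0},{"x":0,"y":0,"z":0.14,"twist":0},{"x":0,"y":0,"z":0.14,"twist":0}]'; python3 -m handwheel '[{"x":0,"y":0,"z":0,"twist":0},{"x":0,"y":0,"z":0,"twist":0},{"x":0,"y":0,"z":0,"twist":0},{"x":0,"y":0,"z":0,"twist":0},{"x":0,"y":0,"z":0,"twist":0},{"x":0,"y":0,"z":0,"twist":0},{"x":0,"y":0,"z":0,"twist":0},{"x":0,"y":0,"z":0,"twist":0},{"x":0,"y":0,"z":0,"twist":0},{"x":0,"y":0,"z":0,"twist":0}]' 1 30
```

```text
time_s: 4.3
tool_pos: [0.4062, 0.2974, 0.0962]
tool_rot: [0.002, 1.0, 0.03, -0.002]
force: [0.0, 0.1, -0.2]
opening: 0.0857
finger_force: 0.0
time_s: 4.7
tool_pos: [0.407, 0.3005, 0.0852]
tool_rot: [-0.0, 1.0, 0.031, 0.001]
force: [-0.8, 0.1, -0.5]
opening: 0.0857
finger_force: 0.0
time_s: 5.7
tool_pos: [0.4066, 0.3, 0.0844]
tool_rot: [0.0, 1.0, 0.031, 0.0]
force: [-0.5, -4.4, 6.5]
opening: 0.0355
finger_force: 34.7
```

```bash
python3 -m handwheel '[{"x":0,"y":0,"z":-0.1,"twist":0},{"x":0,"y":0,"z":-0.3,"twist":0},{"x":0,"y":0,"z":-0.6,"twist":0},{"x":0,"y":0,"z":-0.9,"twist":0},{"x":0,"y":0,"z":-0.9,"twist":0},{"x":0,"y":0,"z":-0.9,"twist":0}]'
python3 - <<'E'
import cv2,numpy as np
from bench import eyes
from h import proj
s=eyes.camera("scene")["frame"][:,:,::-1]
u=proj("scene",[[.407,.30,.17]])[0].astype(int); print(u)
x,y=u[0]-50,u[1]-45
o=cv2.resize(s[y:y+110,x:x+100],None,fx=5,fy=5,interpolation=cv2.INTER_CUBIC)
cv2.imwrite("pics/lift.png",o); print(x,y)
E
```

```text
time_s: 6.3
tool_pos: [0.4066, 0.3006, 0.1747]
tool_rot: [-0.0, 1.0, 0.031, 0.001]
force: [-0.1, -0.5, -2.7]
opening: 0.0358
finger_force: 34.0
[301 226]
251 181
```

View pics/lift.png

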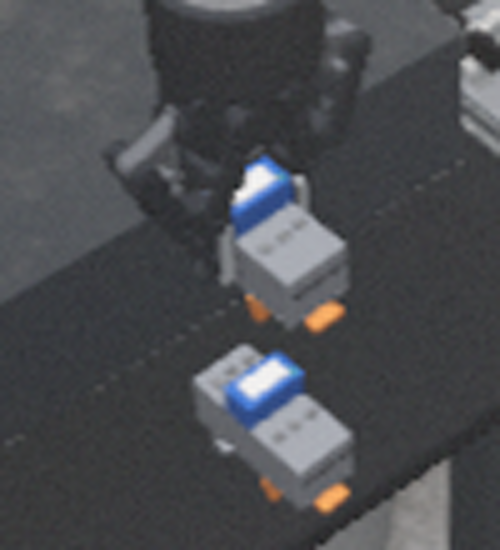

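The module is up and still level, and the lower one is standing undisturbed. Now I carry it to beyond the rail's far flange.

```bash
python3 -m handwheel '[{"x":0,"y":0,"z":0,"twist":0.043},{"x":0,"y":0,"z":0,"twist":0.043}]' ; python3 -m handwheel '[{"x":0.1,"y":0.2,"z":0,"twist":0},{"x":0.25,"y":0.5,"z":0,"twist":0},{"x":0.4,"y":0.8,"z":0,"twist":0},{"x":0.5,"y":1,"z":0,"twist":0}]';python3 -m handwheel '[{"x":0.1,"y":0.3,"z":0,"twist":0},{"x":0.25,"y":0.6,"z":0,"twist":0},{"x":0.4,"y":0.9,"z":0,"twist":0},{"x":0.5,"y":1,"z":0,"twist":0}]';python3 -m handwheel '[{"x":0.1,"y":0.3,"z":0,"twist":0},{"x":0.25,"y":0.6,"z":0,"twist":0},{"x":0.4,"y":0.8,"z":0,"twist":0},{"x":0.5,"y":0.95,"z":0,"twist":0},{"x":0.5,"y":0.98,"z":0,"twist":0},{"x":0.5,"y":0.98,"z":0,"twist":0}]'; python3 -c "
from bench import telemetry as t
s=t.get_state();print(s['tool_pos'],s['tool_rot'],s['joints'],s['force'])"
```

```text
time_s: 6.65
tool_pos: [0.406, 0.3001, 0.1734]
tool_rot: [0.0, 1.0, -0.003, -0.001]
force: [0.6, -0.1, -2.4]
opening: 0.0357
finger_force: 33.9
time_s: 7.05
tool_pos: [0.4566, 0.1976, 0.1736]
tool_rot: [0.0, 1.0, -0.003, -0.0]
force: [-0.3, -0.5, -1.2]
opening: 0.0357
finger_force: 33.9
time_s: 7.45
tool_pos: [0.5062, 0.096, 0.1735]
tool_rot: [0.001, 1.0, -0.004, -0.001]
force: [0.5, 0.1, -1.7]
opening: 0.0355
finger_force: 33.8
time_s: 8.05
tool_pos: [0.5545, 0.0023, 0.1739]
tool_rot: [-0.0, 1.0, -0.002, -0.0]
force: [0.6, 0.5, -1.0]
opening: 0.0357
finger_force: 33.9
[0.55451002 0.00226321 0.17390879] [-4.03549595e-04  9.99997414e-01 -2.19030380e-03 -4.60443303e-04] [ 0.55312869  0.32369168 -0.75479891  1.71329448  0.23506517  1.19893992
 -1.83725839] [ 0.59948104  0.48297461 -1.04589492]
```

```bash
python3 -m handwheel '[{"x":0.03,"y":0,"z":0.2,"twist":0},{"x":0.03,"y":0,"z":0.45,"twist":0},{"x":0.03,"y":0,"z":0.65,"twist":0},{"x":0.03,"y":0,"z":0.72,"twist":0},{"x":0.03,"y":0,"z":0.72,"twist":0},{"x":0.03,"y":0,"z":0.72,"twist":0}]' 1 20; python3 -m handwheel '[{"x":0,"y":0,"z":0.02,"twist":0},{"x":0,"y":0,"z":0.02,"twist":0}]';python3 -m handwheel '[{"x":0,"y":0,"z":0.015,"twist":0},{"x":0,"y":0,"z":0.015,"twist":0}]'
```

```text
time_s: 8.65
tool_pos: [0.5582, 0.0023, 0.1033]
tool_rot: [-0.0, 1.0, -0.002, 0.001]
force: [-0.3, -0.4, -1.1]
opening: 0.0356
finger_force: 33.8
time_s: 8.85
tool_pos: [0.5582, 0.0016, 0.1009]
tool_rot: [0.0, 1.0, -0.003, 0.001]
force: [-0.6, -0.4, -1.7]
opening: 0.0359
finger_force: 33.8
time_s: 9.05
tool_pos: [0.5579, 0.0014, 0.0988]
tool_rot: [0.0, 1.0, -0.003, 0.0]
force: [-0.8, 0.7, -2.0]
opening: 0.0357
finger_force: 33.8
```

```bash
python3 -m handwheel '[{"x":0,"y":0,"z":0.015,"twist":0},{"x":0,"y":0,"z":0.015,"twist":0}]';python3 -m handwheel '[{"x":0.015,"y":0,"z":0.01,"twist":0},{"x":0.015,"y":0,"z":0.01,"twist":0}]'
```

```text
time_s: 9.25
tool_pos: [0.558, 0.0015, 0.0973]
tool_rot: [-0.0, 1.0, -0.003, 0.0]
force: [-0.3, 1.0, -1.2]
opening: 0.0359
finger_force: 33.9
time_s: 9.45
tool_pos: [0.5599, 0.0015, 0.0969]
tool_rot: [0.0, 1.0, -0.003, 0.0]
force: [-1.8, -0.4, 5.8]
opening: 0.0356
finger_force: 34.5
```

```bash
python3 -m handwheel '[{"x":0.017,"y":0,"z":0.01,"twist":0},{"x":0.032,"y":0,"z":0.02,"twist":0},{"x":0.048,"y":0,"z":0.031,"twist":0},{"x":0.048,"y":0,"z":0.031,"twist":0}]'
python3 - <<'E'
import cv2,numpy as np
from bench import eyes
s=eyes.camera("scene")["frame"][:,:,::-1]
x,y=325,135
o=cv2.resize(s[y:y+75,x:x+80],None,fx=8,fy=8,interpolation=cv2.INTER_CUBIC)
cv2.imwrite("pics/tilt.png",o)
E
```

```text
time_s: 9.85
tool_pos: [0.5653, 0.0011, 0.0945]
tool_rot: [0.0, 1.0, -0.003, 0.001]
force: [-1.6, -2.3, 10.7]
opening: 0.0357
finger_force: 35.2
```

View pics/tilt.png

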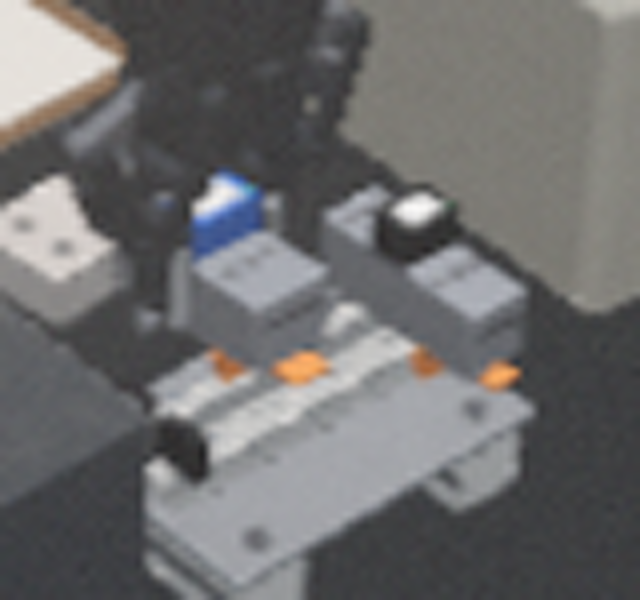

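The module's foot is resting on the far flange, around (225,365) to (300,368) in the crop. The module seems slightly tilted and the force is a mild 11 N. Carrying on along the roll arc.

```bash
python3 -m handwheel '[{"x":0.015,"y":0,"z":0.012,"twist":0},{"x":0.029,"y":0,"z":0.023,"twist":0},{"x":0.042,"y":0,"z":0.036,"twist":0},{"x":0.055,"y":0,"z":0.049,"twist":0},{"x":0.055,"y":0,"z":0.049,"twist":0}]';python3 -m handwheel '[{"x":0.013,"y":0,"z":0.013,"twist":0},{"x":0.025,"y":0,"z":0.027,"twist":0},{"x":0.037,"y":0,"z":0.042,"twist":0},{"x":0.037,"y":0,"z":0.042,"twist":0}]'
python3 - <<'E'
import cv2,numpy as np
from bench import eyes
s=eyes.camera("scene")["frame"][:,:,::-1]
x,y=325,135
o=cv2.resize(s[y:y+75,x:x+80],None,fx=8,fy=8,interpolation=cv2.INTER_CUBIC)
cv2.imwrite("pics/tilt2.png",o)
E
```

```text
time_s: 10.4
tool_pos: [0.5711, 0.0011, 0.0898]
tool_rot: [0.0, 1.0, -0.003, 0.001]
force: [-1.0, -1.1, 10.4]
opening: 0.0357
finger_force: 34.9
time_s: 10.8
tool_pos: [0.5749, 0.0011, 0.0856]
tool_rot: [0.0, 1.0, -0.003, 0.001]
force: [0.2, -1.7, 10.6]
opening: 0.0354
finger_force: 34.7
```

View pics/tilt2.png

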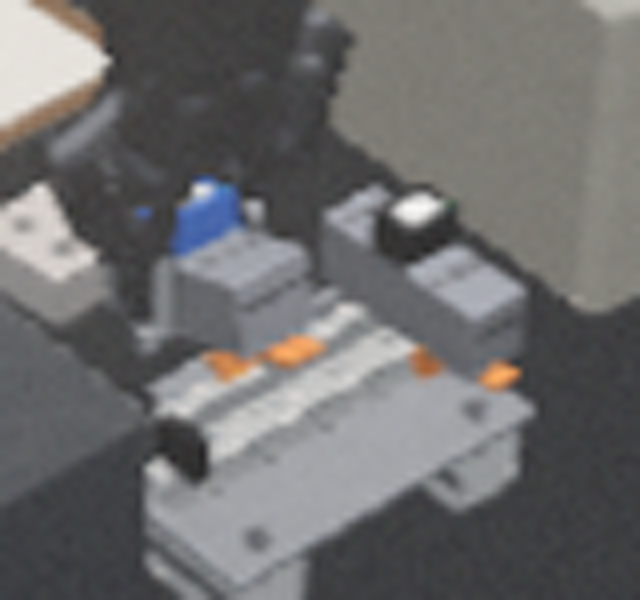

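```bash
cat >> h.py <<'E'
def tiltfit(obs,g,yaw=-.005):
    """obs: (module xyz mm rel cap-axis/underside, scene px). returns dx,dy,dz offsets of module_centre from g, tilt deg (foot up)"""
    L=np.array([o[0] for o in obs],float)-[0,0,24]
    def f(p):
        t=np.radians(p[3]); c,s=np.cos(t),np.sin(t)
        X=np.c_[L[:,0]*c-L[:,2]*s,L[:,1],L[:,0]*s+L[:,2]*c]/1e3
        W=X@R.from_euler("z",np.pi+yaw).as_matrix().T+g+np.array(p[:3])/1e3
        return np.r_[(proj("scene",W)-[o[1] for o in obs]).ravel(),np.array(p[:3])/3]
    r=least_squares(f,[0,0,0,10]); return r.x,r.fun[:-3].reshape(-1,2)
E
python3 - <<'E'
from h import *
q=lambda X,Y:((X+.5)/8-.5+325,(Y+.5)/8-.5+135)
o=[((46,-18,32),q(233,290)),((46,18,32),q(310,258)),((46,-18,0),q(240,352)),((10,-18,32),q(177,257)),((10,18,32),q(243,228))]
p,r=tiltfit(o,np.array([.5749,.0011,.0872])); print(p.round(2)); print(r.round(1).tolist())
E
```

```text
[ 1.1  -1.09  1.55 13.46]
[[0.2, 0.0], [-0.2, -1.0], [0.7, 1.8], [-0.8, 0.6], [0.0, -0.6]]
```

Run:
```python
from h import *
P=dict(TL=(46,-18,32),TR=(46,18,32),BL=(46,-18,0),BR=(46,18,0),capL=(10,-18,32),capR=(10,18,32),capTL=(10,-18,48),capTR=(10,18,48),foot=(18.7,-9,-14))
L=np.array(list(P.values()),float)-[0,0,24]
for th in(0,12,18,24):
    t=np.radians(th);c,s=np.cos(t),np.sin(t)
    X=np.c_[-(L[:,0]*c-L[:,2]*s),-L[:,1],L[:,0]*s+L[:,2]*c]/1e3+[.5749,.0011,.0872]
    u=(proj("scene",X)-[325,135])*8+3.5
    print(th,{k:v.round().astype(int).tolist() for k,v in zip(P,u)})
```

```text
0 {'TL': [240, 323], 'TR': [313, 282], 'BL': [237, 390], 'BR': [309, 349], 'capL': [174, 275], 'capR': [246, 236], 'capTL': [175, 241], 'capTR': [248, 202], 'foot': [205, 372]}
12 {'TL': [236, 299], 'TR': [309, 258], 'BL': [246, 374], 'BR': [318, 333], 'capL': [171, 269], 'capR': [243, 229], 'capTL': [165, 231], 'capTR': [238, 192], 'foot': [219, 372]}
18 {'TL': [232, 287], 'TR': [306, 246], 'BL': [248, 365], 'BR': [320, 324], 'capL': [169, 266], 'capR': [241, 226], 'capTL': [161, 227], 'capTR': [234, 188], 'foot': [225, 370]}
24 {'TL': [228, 274], 'TR': [301, 234], 'BL': [250, 354], 'BR': [322, 313], 'capL': [167, 263], 'capR': [239, 223], 'capTL': [156, 223], 'capTR': [229, 184], 'foot': [231, 368]}
```

Run:
```python
import cv2,numpy as np
from bench import eyes
def avg(n): return np.mean([eyes.camera(n)["frame"][:,:,::-1].astype(float) for _ in range(2)],0).astype(np.uint8)
s=avg("scene");t=avg("top")
from h import proj
u=proj("top",[[.57,.001,.08]])[0].astype(int);print(u)
def crop(im,x,y,w,h,k):
    o=cv2.resize(im[y:y+h,x:x+w],None,fx=k,fy=k,interpolation=cv2.INTER_CUBIC)
    for i in range(0,w,5): cv2.line(o,(i*k,0),(i*k,5),(0,255,255),1); cv2.putText(o,str(x+i),(i*k,15),0,.35,(0,255,255),1)
    for j in range(0,h,5): cv2.line(o,(0,j*k),(5,j*k),(0,255,255),1); cv2.putText(o,str(y+j),(7,j*k+4),0,.35,(0,255,255),1)
    return o
a=crop(s,338,153,35,36,16)
cv2.imwrite("pics/t3.png",a); print(a.shape)
```

```text
[373 193]
(576, 560, 3)
```

View pics/t3.png

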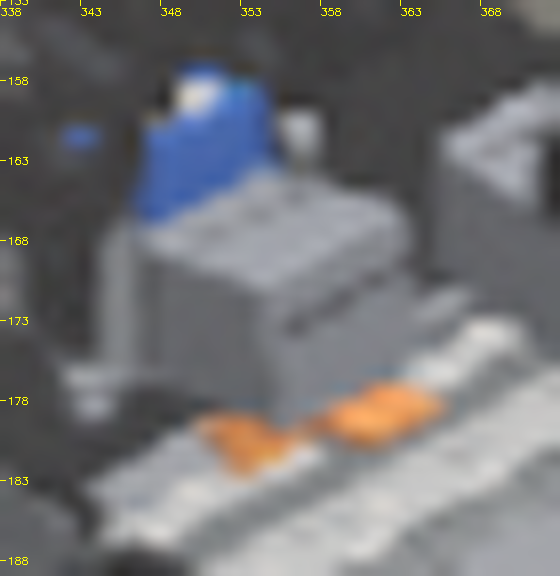

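Run:
```python
from h import *
q=lambda X,Y:((X+.5)/16-.5+338,(Y+.5)/16-.5+153)
o=[((46,-18,32),q(265,290)),((46,18,32),q(412,215)),((46,-18,0),q(278,422)),((10,-18,32),q(140,222)),((10,18,32),q(272,162)),((10,-18,48),q(150,125)),((10,18,48),q(265,78))]
for g in([.5749,.0011,.0872],):
    p,r=tiltfit(o,np.array(g)); print(p.round(2)); print(r.round(1).tolist())
    p,r=tiltfit([o[i] for i in(0,1,3,4,5,6)],np.array(g)); print(p.round(2)); print(r.round(1).tolist())
```

```text
[ 1.68 -2.12  3.04 12.24]
[[0.0, -0.2], [0.0, -0.5], [0.5, 1.0], [-0.2, 0.3], [0.6, -0.8], [-1.5, 1.7], [0.4, -0.2]]
[ 1.32 -2.04  2.83 12.07]
[[0.1, -0.0], [0.1, -0.3], [-0.2, 0.5], [0.7, -0.6], [-1.5, 1.8], [0.5, -0.1]]
```

The module has rolled only about 12° and slid up roughly 3 mm in the pads, because the foot's outer bottom rides on the flange's far edge. I'll use a longer lever: hang the foot outside the far flange and press the block's end underside down on the flange, which is almost a straight-down motion.

```bash
python3 -m handwheel '[{"x":0,"y":0,"z":-0.1,"twist":0},{"x":0,"y":0,"z":-0.2,"twist":0},{"x":0.06,"y":0,"z":-0.2,"twist":0},{"x":0.105,"y":0,"z":-0.2,"twist":0},{"x":0.105,"y":0,"z":-0.1,"twist":0},{"x":0.105,"y":0,"z":0,"twist":0},{"x":0.105,"y":0,"z":0.07,"twist":0},{"x":0.105,"y":0,"z":0.07,"twist":0}]'; python3 -m handwheel '[{"x":0,"y":0,"z":0.03,"twist":0},{"x":0,"y":0,"z":0.03,"twist":0}]'; python3 -m handwheel '[{"x":0,"y":0,"z":0.02,"twist":0},{"x":0,"y":0,"z":0.02,"twist":0}]'
```

```text
time_s: 12.25
tool_pos: [0.5827, 0.0013, 0.0752]
tool_rot: [-0.0, 1.0, -0.003, -0.001]
force: [0.8, -1.2, -2.0]
opening: 0.0355
finger_force: 33.2
time_s: 12.45
tool_pos: [0.5838, 0.0014, 0.0739]
tool_rot: [0.0, 1.0, -0.003, -0.0]
force: [-0.5, 0.7, -1.3]
opening: 0.036
finger_force: 33.2
time_s: 12.65
tool_pos: [0.5844, 0.0014, 0.0727]
tool_rot: [0.0, 1.0, -0.003, 0.001]
force: [-0.2, 0.4, 2.6]
opening: 0.0359
finger_force: 33.8
```

Contact came at the predicted height, which confirms the roughly 12° estimate. Pressing down to roll to about 27°.

```bash
python3 -m handwheel '[{"x":0.005,"y":0,"z":0.02,"twist":0},{"x":0.01,"y":0,"z":0.04,"twist":0},{"x":0.015,"y":0,"z":0.06,"twist":0},{"x":0.015,"y":0,"z":0.06,"twist":0}]';python3 -m handwheel '[{"x":0.005,"y":0,"z":0.02,"twist":0},{"x":0.005,"y":0,"z":0.04,"twist":0},{"x":0.01,"y":0,"z":0.06,"twist":0},{"x":0.01,"y":0,"z":0.06,"twist":0}]'
python3 - <<'E'
import cv2,numpy as np
from bench import eyes
def avg(n): return np.mean([eyes.camera(n)["frame"][:,:,::-1].astype(float) for _ in range(2)],0).astype(np.uint8)
s=avg("scene")
def crop(im,x,y,w,h,k):
    o=cv2.resize(im[y:y+h,x:x+w],None,fx=k,fy=k,interpolation=cv2.INTER_CUBIC)
    for i in range(0,w,5): cv2.line(o,(i*k,0),(i*k,5),(0,255,255),1); cv2.putText(o,str(x+i),(i*k,15),0,.35,(0,255,255),1)
    for j in range(0,h,5): cv2.line(o,(0,j*k),(5,j*k),(0,255,255),1); cv2.putText(o,str(y+j),(7,j*k+4),0,.35,(0,255,255),1)
    return o
cv2.imwrite("pics/t4.png",crop(s,334,151,37,37,16))
E
```

```text
time_s: 13.05
tool_pos: [0.5869, 0.0014, 0.0675]
tool_rot: [0.0, 1.0, -0.003, 0.002]
force: [2.0, -0.4, 7.6]
opening: 0.0357
finger_force: 34.4
time_s: 13.45
tool_pos: [0.5882, 0.0014, 0.0616]
tool_rot: [0.0, 1.0, -0.003, 0.002]
force: [2.1, -1.1, 7.7]
opening: 0.0358
finger_force: 34.6
```

View pics/t4.png

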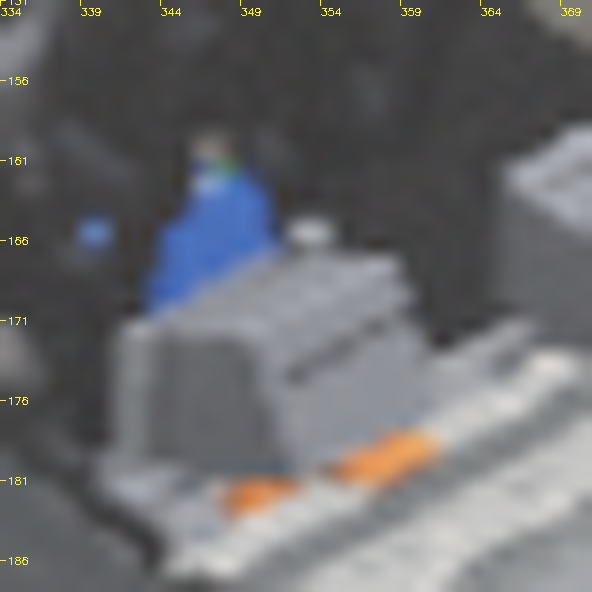

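Run:
```python
from h import *
q=lambda X,Y:((X+.5)/16-.5+334,(Y+.5)/16-.5+151)
o=[((46,-18,32),q(247,330)),((46,18,32),q(400,262)),((46,-18,0),q(292,465)),((10,-18,32),q(150,315)),((10,18,32),q(280,248)),((10,18,48),q(266,178))]
g=np.array([.5882,.0014,.0632])
for k in(o,o[:5]):
    p,r=tiltfit(k,g); print(p.round(2)); print(r.round(1).tolist())
```

```text
[ 0.16 -1.19  0.81 30.65]
[[0.2, -0.1], [-0.2, -0.8], [0.9, 1.3], [-0.7, 0.6], [0.2, -0.1], [-0.6, -0.5]]
[ 0.54 -1.05  1.1  30.44]
[[0.1, -0.2], [-0.3, -0.9], [0.8, 1.3], [-0.8, 0.5], [0.0, -0.2]]
```

The module is now tilted about 30° (crop: top-left corner (247,330), bottom-left (292,465), foot under the block at (260,497)). Now I raise it, go over the far edge, lower the toe outside it, and pull towards the robot.

```bash
python3 -m handwheel '[{"x":0,"y":0,"z":-0.2,"twist":0},{"x":0,"y":0,"z":-0.4,"twist":0},{"x":0,"y":0,"z":-0.55,"twist":0},{"x":-0.15,"y":0,"z":-0.55,"twist":0},{"x":-0.3,"y":0,"z":-0.55,"twist":0},{"x":-0.36,"y":0,"z":-0.5,"twist":0},{"x":-0.36,"y":0,"z":-0.4,"twist":0},{"x":-0.36,"y":0,"z":-0.3,"twist":0},{"x":-0.36,"y":0,"z":-0.27,"twist":0},{"x":-0.36,"y":0,"z":-0.27,"twist":0}]'; python3 -c "
from bench import telemetry as t
s=t.get_state();print(s['tool_pos'],s['force'])"
```

```text
time_s: 14.65
tool_pos: [0.5502, 0.0017, 0.0861]
tool_rot: [-0.0, 1.0, -0.003, -0.001]
force: [-1.0, -0.3, -1.3]
opening: 0.0355
finger_force: 33.4
[0.55022088 0.00167879 0.08605059] [-0.98054748 -0.3077127  -1.25819632]
```

```bash
python3 -m handwheel '[{"x":-0.02,"y":0,"z":-0.012,"twist":0},{"x":-0.04,"y":0,"z":-0.012,"twist":0},{"x":-0.06,"y":0,"z":-0.012,"twist":0},{"x":-0.06,"y":0,"z":-0.012,"twist":0}]';python3 -m handwheel '[{"x":-0.02,"y":0,"z":0,"twist":0},{"x":-0.03,"y":0,"z":0,"twist":0},{"x":-0.03,"y":0,"z":0,"twist":0}]'
```

```text
time_s: 15.05
tool_pos: [0.546, 0.0017, 0.0892]
tool_rot: [-0.0, 1.0, -0.003, 0.002]
force: [7.8, 0.0, -6.4]
opening: 0.0359
finger_force: 32.7
time_s: 15.35
tool_pos: [0.5435, 0.0017, 0.0894]
tool_rot: [-0.0, 1.0, -0.003, 0.003]
force: [8.7, 0.2, -5.1]
opening: 0.0357
finger_force: 32.6
```

```bash
python3 -m handwheel '[{"x":0,"y":0,"z":0.01,"twist":0},{"x":0,"y":0,"z":0.01,"twist":0}]';python3 -m handwheel '[{"x":0,"y":0,"z":0.01,"twist":0},{"x":0,"y":0,"z":0.01,"twist":0}]'
```

```text
time_s: 15.55
tool_pos: [0.5435, 0.0017, 0.0887]
tool_rot: [-0.0, 1.0, -0.003, 0.003]
force: [6.2, -0.3, -2.0]
opening: 0.0357
finger_force: 33.3
time_s: 15.75
tool_pos: [0.5435, 0.0016, 0.0877]
tool_rot: [-0.0, 1.0, -0.003, 0.003]
force: [5.6, -1.0, -0.7]
opening: 0.0355
finger_force: 33.3
```

```bash
python3 -m handwheel '[{"x":0,"y":0,"z":0.01,"twist":0},{"x":0,"y":0,"z":0.01,"twist":0}]';python3 -m handwheel '[{"x":0,"y":0,"z":0.01,"twist":0},{"x":0,"y":0,"z":0.01,"twist":0}]'
python3 - <<'E'
import cv2,numpy as np
from bench import eyes
def avg(n): return np.mean([eyes.camera(n)["frame"][:,:,::-1].astype(float) for _ in range(2)],0).astype(np.uint8)
s=avg("scene")
x,y,k=338,153,14
o=cv2.resize(s[y:y+42,x:x+42],None,fx=k,fy=k,interpolation=cv2.INTER_CUBIC)
for i in range(0,42,5): cv2.putText(o,str(x+i),(i*k,12),0,.35,(0,255,255),1);cv2.putText(o,str(y+i),(0,i*k+4),0,.35,(0,255,255),1)
cv2.imwrite("pics/t5.png",o)
E
```

```text
time_s: 15.95
tool_pos: [0.5415, 0.0016, 0.0857]
tool_rot: [0.0, 1.0, -0.003, 0.0]
force: [-0.4, -0.2, -2.1]
opening: 0.036
finger_force: 33.1
time_s: 16.15
tool_pos: [0.5409, 0.0015, 0.084]
tool_rot: [0.0, 1.0, -0.003, -0.0]
force: [-0.0, 0.1, -1.6]
opening: 0.0356
finger_force: 33.1
```

View pics/t5.png

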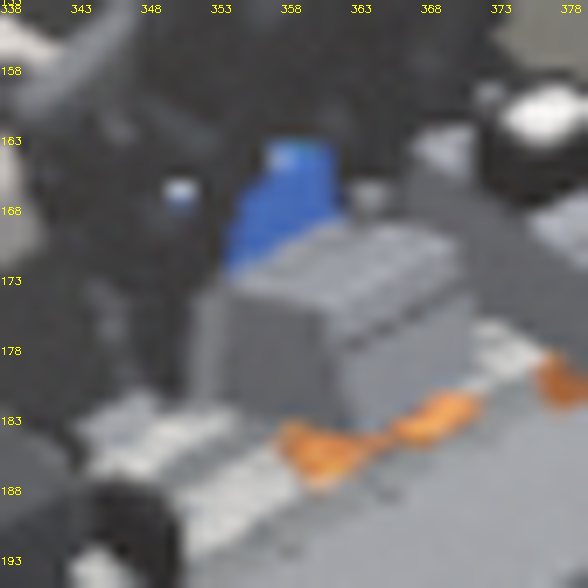

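Run:
```python
from h import *
q=lambda X,Y:((X+.5)/14-.5+338,(Y+.5)/14-.5+153)
o=[((46,-18,32),q(325,312)),((46,18,32),q(460,243)),((46,-18,0),q(354,428)),((10,-18,32),q(228,276)),((10,18,32),q(346,216)),((10,18,48),q(331,146))]
g=np.array([.5409,.0015,.0856])
for k in(o,o[:5]):
    p,r=tiltfit(k,g); print(p.round(2)); print(r.round(1).tolist())
c=g+p[:3]/1e3; t=np.radians(p[3])
rx=-(c[0]-.5242)*1e3; rz=(c[2]-.061)*1e3
for n,(x,z) in dict(lip=(-15,-29.5),tip=(-12.5,-30.5),leg=(-18.3,-28),foot=(18.7,-38)).items():
    print(n,(rx+x*np.cos(t)-z*np.sin(t)).round(1),(rz+x*np.sin(t)+z*np.cos(t)).round(1))
```

```text
[ 0.95 -0.96  1.33 23.87]
[[0.3, -0.4], [-0.1, -0.6], [0.8, 1.4], [-0.7, 0.5], [-0.0, -0.2], [-0.3, -0.2]]
[ 1.05 -0.89  1.38 23.93]
[[0.2, -0.4], [-0.2, -0.7], [0.8, 1.4], [-0.8, 0.5], [-0.1, -0.2]]
lip -19.5 -7.1
tip -16.8 -7.0
leg -23.1 -7.0
foot 14.8 -1.2
```

```bash
python3 -m handwheel '[{"x":0,"y":0,"z":-0.01,"twist":0},{"x":-0.015,"y":0,"z":-0.01,"twist":0},{"x":-0.03,"y":0,"z":-0.01,"twist":0},{"x":-0.03,"y":0,"z":-0.01,"twist":0}]';python3 -m handwheel '[{"x":-0.015,"y":0,"z":0,"twist":0},{"x":-0.03,"y":0,"z":0,"twist":0},{"x":-0.03,"y":0,"z":0,"twist":0}]'
```

```text
time_s: 16.75
tool_pos: [0.5381, 0.0016, 0.0853]
tool_rot: [0.0, 1.0, -0.003, -0.0]
force: [-0.8, 0.3, -2.4]
opening: 0.0354
finger_force: 33.1
time_s: 17.05
tool_pos: [0.5366, 0.0016, 0.0858]
tool_rot: [-0.0, 1.0, -0.003, 0.002]
force: [6.6, 0.5, -4.1]
opening: 0.0357
finger_force: 32.7
```

```bash
python3 -m handwheel '[{"x":0.005,"y":0,"z":0.01,"twist":0},{"x":0.005,"y":0,"z":0.01,"twist":0}]';python3 -m handwheel '[{"x":0,"y":0,"z":-0.025,"twist":0},{"x":0,"y":0,"z":-0.025,"twist":0}]'
```

```text
time_s: 17.25
tool_pos: [0.5367, 0.0016, 0.0848]
tool_rot: [0.0, 1.0, -0.003, 0.001]
force: [3.6, 0.2, -0.1]
opening: 0.0361
finger_force: 33.5
time_s: 17.45
tool_pos: [0.5366, 0.0016, 0.0868]
tool_rot: [-0.0, 1.0, -0.003, 0.001]
force: [8.3, -0.2, -6.1]
opening: 0.0361
finger_force: 32.5
```

```bash
python3 -m handwheel '[{"x":-0.005,"y":0,"z":0.01,"twist":0},{"x":-0.015,"y":0,"z":0.015,"twist":0},{"x":-0.02,"y":0,"z":0.02,"twist":0},{"x":-0.02,"y":0,"z":0.02,"twist":0}]';python3 -m handwheel '[{"x":-0.01,"y":0,"z":0.005,"twist":0},{"x":-0.02,"y":0,"z":0.01,"twist":0},{"x":-0.02,"y":0,"z":0.01,"twist":0}]'
```

```text
time_s: 17.85
tool_pos: [0.5363, 0.0016, 0.0861]
tool_rot: [-0.0, 1.0, -0.003, 0.003]
force: [9.3, -0.3, -0.5]
opening: 0.0357
finger_force: 33.4
time_s: 18.15
tool_pos: [0.5344, 0.0017, 0.0853]
tool_rot: [-0.0, 1.0, -0.003, 0.003]
force: [8.7, -0.5, 1.6]
opening: 0.0356
finger_force: 33.5
```

```bash
python3 -m handwheel '[{"x":-0.01,"y":0,"z":0,"twist":0},{"x":-0.02,"y":0,"z":0,"twist":0},{"x":-0.03,"y":0,"z":0.005,"twist":0},{"x":-0.03,"y":0,"z":0.005,"twist":0}]'
python3 - <<'E'
import cv2,numpy as np
from bench import eyes
f=np.mean([eyes.camera("scene")["frame"].astype(float) for _ in range(2)],0)
r,g,b=f[150:200,340:376].transpose(2,0,1)
for n,m in(("blue",(b>r+60)),("orange",(r>b+70))):
    v,u=np.nonzero(m); pts=np.c_[u+340,v+150].astype(np.float32)
    k,lab,st,ce=cv2.connectedComponentsWithStats(m.astype(np.uint8)); print(n,[(s[:5]+[340,150,0,0,0]).tolist()+c.round(1).tolist() for s,c in zip(st[1:],ce[1:]+[340,150]) if s[4]>4])
def im(n):pass
for y in range(168,190): print(y,f[y,344:374].mean(1).astype(int).tolist()) if 0 else None
E
```

```text
time_s: 18.55
tool_pos: [0.5312, 0.0017, 0.0846]
tool_rot: [-0.0, 1.0, -0.003, 0.003]
force: [10.0, -0.5, -0.3]
opening: 0.036
finger_force: 33.2
blue [[357, 164, 8, 10, 44, 360.4, 168.5]]
orange [[368, 184, 5, 4, 11, 370.2, 185.4], [360, 186, 5, 3, 11, 361.5, 187.0]]
```

```bash
python3 -m handwheel '[{"x":0,"y":0,"z":0,"twist":0},{"x":0,"y":0,"z":0,"twist":0},{"x":0,"y":0,"z":0,"twist":0},{"x":0,"y":0,"z":0,"twist":0},{"x":0,"y":0,"z":0,"twist":0}]' -0.12 20
cat > o.py <<'E'
import cv2,numpy as np
from bench import eyes
f=np.mean([eyes.camera("scene")["frame"].astype(float) for _ in range(2)],0)
r,g,b=f[150:200,340:376].transpose(2,0,1)
for n,m in(("blue",(b>r+60)),("orange",(r>b+70))):
    k,lab,st,ce=cv2.connectedComponentsWithStats(m.astype(np.uint8)); print(n,[(s[:5]+[340,150,0,0,0]).tolist()+c.round(1).tolist() for s,c in zip(st[1:],ce[1:]+[340,150]) if s[4]>4])
E
python3 o.py
```

```text
time_s: 19.15
tool_pos: [0.5286, 0.0017, 0.0832]
tool_rot: [0.0, 1.0, -0.003, -0.0]
force: [0.6, -0.4, -0.4]
opening: 0.0477
finger_force: 0.0
blue [[356, 165, 9, 10, 51, 360.3, 169.6]]
orange [[359, 186, 5, 4, 12, 360.9, 187.7], [368, 186, 6, 3, 12, 370.5, 186.9]]
```

```bash
python3 -m handwheel '[{"x":0,"y":0,"z":-0.2,"twist":0},{"x":0,"y":0,"z":-0.5,"twist":0},{"x":0,"y":0,"z":-0.8,"twist":0},{"x":0,"y":0,"z":-0.8,"twist":0}]'; python3 -m handwheel '[{"x":0,"y":0,"z":0,"twist":0},{"x":0,"y":0,"z":0,"twist":0},{"x":0,"y":0,"z":0,"twist":0},{"x":0,"y":0,"z":0,"twist":0},{"x":0,"y":0,"z":0,"twist":0}]' 1 40; python3 o.py
python3 - <<'E'
from h import *
f=np.mean([eyes.camera("top")["frame"].astype(float) for _ in range(2)],0)
y0,x0=190,360;r,g,b=f[y0:235,x0:395].transpose(2,0,1)
for n,m in(("blue",(b>r+60)),("orange",(r>b+60))):
    v,u=np.nonzero(m); print("top",n,len(u),u.min()+x0 if len(u) else 0,u.max()+x0 if len(u) else 0,v.min()+y0 if len(u) else 0,v.max()+y0 if len(u) else 0)
B=np.array([(a,y,z) for a in(-10,10) for y in(-18,18) for z in(32,48)],float)
for th,dx in((0,0),(12,0),(17,0),(20,0),(17,-5)):
    t=np.radians(th);c,s=np.cos(t),np.sin(t)
    def W(L):
        L=np.atleast_2d(L)+[17.5,0,0]   # about hooked edge (-17.5,0)
        X=np.c_[L[:,0]*c-L[:,2]*s-17.5+dx,L[:,1],L[:,0]*s+L[:,2]*c]/1e3
        return X@R.from_euler("z",np.pi-.005).as_matrix().T+[.5242,.0018,.061]
    for n in("scene","top"):
        u=proj(n,W(B)); print(th,dx,n,"cap bbox",u.min(0).round(1),u.max(0).round(1),"footcorner",proj(n,W([18.7,0,-14]))[0].round(1),"tab",proj(n,W([48,0,-2]))[0].round(1))
E
```

```text
time_s: 19.65
tool_pos: [0.5309, 0.002, 0.1671]
tool_rot: [0.0, 1.0, -0.003, 0.003]
force: [0.3, 0.2, 0.3]
opening: 0.0476
finger_force: 0.0
time_s: 20.15
tool_pos: [0.5287, 0.0017, 0.1628]
tool_rot: [-0.0, 1.0, -0.003, -0.0]
force: [-0.5, 0.1, 0.4]
opening: -0.0002
finger_force: 0.0
blue [[352, 164, 13, 12, 76, 358.1, 170.2]]
orange [[360, 186, 4, 4, 11, 361.1, 187.8], [368, 186, 6, 3, 12, 370.5, 186.9]]
top blue 0 0 0 0 0
top orange 35 370 377 227 231
0 0 scene cap bbox [353.1 165.3] [367.2 178. ] footcorner [363.7 188.9] tab [370.8 190.9]
0 0 top cap bbox [367.  206.2] [381.8 214.8] footcorner [372.1 219.5] tab [372.6 230.2]
12 0 scene cap bbox [350.9 163.6] [365.3 175.5] footcorner [364.3 187.2] tab [370.8 187.2]
12 0 top cap bbox [367.  202.2] [382.  211.8] footcorner [372.4 220. ] tab [373.2 229.5]
17 0 scene cap bbox [350. 163.] [364.6 174.5] footcorner [364.5 186.4] tab [370.7 185.5]
17 0 top cap bbox [367.  200.6] [382.  210.5] footcorner [372.6 220.1] tab [373.4 228.9]
20 0 scene cap bbox [349.4 162.7] [364.1 173.9] footcorner [364.5 185.9] tab [370.5 184.4]
20 0 top cap bbox [367.  199.7] [382.1 209.6] footcorner [372.6 220.1] tab [373.5 228.4]
17 -5 scene cap bbox [348.8 162.2] [363.4 173.6] footcorner [363.3 185.6] tab [369.4 184.6]
17 -5 top cap bbox [367.  198.7] [382.  208.5] footcorner [372.6 218.2] tab [373.4 227. ]
```

The module is hooked and rests at roughly 13–15° (scene cap box columns 352–364, rows 164–175, tab row 187, matching the hooked model). Fingers are closed, so now I press on the shoulder and follow the arc.

```bash
python3 -m handwheel '[{"x":-0.12,"y":0,"z":0,"twist":0},{"x":-0.24,"y":0,"z":0.1,"twist":0},{"x":-0.24,"y":0,"z":0.25,"twist":0},{"x":-0.24,"y":0,"z":0.36,"twist":0},{"x":-0.24,"y":0,"z":0.36,"twist":0},{"x":-0.24,"y":0,"z":0.36,"twist":0}]';python3 -m handwheel '[{"x":0,"y":0,"z":0.02,"twist":0},{"x":0,"y":0,"z":0.04,"twist":0},{"x":0,"y":0,"z":0.04,"twist":0}]'
```

```text
time_s: 21.05
tool_pos: [0.505, 0.0019, 0.1271]
tool_rot: [-0.0, 1.0, -0.003, -0.0]
force: [-0.1, -0.4, 1.5]
opening: -0.0
finger_force: 0.0
time_s: 21.35
tool_pos: [0.5049, 0.0018, 0.1232]
tool_rot: [0.0, 1.0, -0.003, -0.0]
force: [0.0, -0.2, 0.0]
opening: 0.0003
finger_force: 0.0
```

```bash
python3 -m handwheel '[{"x":-0.005,"y":0,"z":0.02,"twist":0},{"x":-0.02,"y":0,"z":0.04,"twist":0},{"x":-0.04,"y":0,"z":0.06,"twist":0},{"x":-0.04,"y":0,"z":0.06,"twist":0}]';python3 -m handwheel '[{"x":-0.02,"y":0,"z":0.022,"twist":0},{"x":-0.04,"y":0,"z":0.045,"twist":0},{"x":-0.04,"y":0,"z":0.045,"twist":0}]'
```

```text
time_s: 21.75
tool_pos: [0.5006, 0.0018, 0.1173]
tool_rot: [0.0, 1.0, -0.003, -0.0]
force: [-1.5, -0.3, 5.0]
opening: 0.0003
finger_force: 2.5
time_s: 22.05
tool_pos: [0.4964, 0.0017, 0.1124]
tool_rot: [0.0, 1.0, -0.003, -0.0]
force: [0.7, 0.3, -1.2]
opening: 0.0001
finger_force: 0.0
```

```bash
python3 -m handwheel '[{"x":-0.01,"y":0,"z":0.02,"twist":0},{"x":-0.02,"y":0,"z":0.03,"twist":0},{"x":-0.02,"y":0,"z":0.04,"twist":0},{"x":-0.02,"y":0,"z":0.04,"twist":0}]';python3 -m handwheel '[{"x":0,"y":0,"z":0.02,"twist":0},{"x":0,"y":0,"z":0.02,"twist":0}]'
```

```text
time_s: 22.45
tool_pos: [0.4953, 0.0018, 0.11]
tool_rot: [0.0, 1.0, -0.003, 0.0]
force: [-6.5, -1.1, 15.9]
opening: 0.0005
finger_force: 7.9
time_s: 22.65
tool_pos: [0.4952, 0.0018, 0.1096]
tool_rot: [0.001, 1.0, -0.003, 0.0]
force: [-17.5, -0.2, 41.2]
opening: -0.0
finger_force: 20.8
```

Firm stop exactly at the flat height (tips at 0.093 m, 41 N). Retreating and checking.

```bash
python3 -m handwheel '[{"x":0.02,"y":0,"z":-0.06,"twist":0},{"x":0.02,"y":0,"z":-0.3,"twist":0},{"x":0.02,"y":0,"z":-0.7,"twist":0},{"x":0,"y":0,"z":-1,"twist":0}]'; python3 -m handwheel '[{"x":-0.4,"y":0,"z":-0.2,"twist":0},{"x":-0.8,"y":0,"z":-0.4,"twist":0},{"x":-1,"y":0,"z":-0.4,"twist":0},{"x":-1,"y":0,"z":-0.4,"twist":0}]'; python3 o.py
python3 - <<'E'
import numpy as np
from bench import eyes
f=np.mean([eyes.camera("top")["frame"].astype(float) for _ in range(2)],0)
for n,(y0,y1,x0,x1) in dict(mod=(195,240,360,388),pile=(235,280,245,275)).items():
    r,g,b=f[y0:y1,x0:x1].transpose(2,0,1)
    for k,m in(("blue",b>r+60),("orange",r>b+60)):
        v,u=np.nonzero(m); print("top",n,k,len(u),(u.min()+x0,u.max()+x0,v.min()+y0,v.max()+y0) if len(u) else "")
r,g,b=f[195:240,388:412].transpose(2,0,1); v,u=np.nonzero(r>b+60); print("fitted orange",v.min()+195,v.max()+195)
E
```

```text
time_s: 23.05
tool_pos: [0.4951, 0.0021, 0.2085]
tool_rot: [-0.0, 1.0, -0.002, 0.0]
force: [1.4, -0.8, -0.7]
opening: -0.0
finger_force: 0.0
time_s: 23.45
tool_pos: [0.3933, 0.002, 0.2473]
tool_rot: [0.002, 1.0, -0.003, 0.001]
force: [0.0, 0.5, -0.3]
opening: 0.0002
finger_force: 0.0
blue [[354, 166, 14, 12, 72, 360.2, 172.4]]
orange [[360, 189, 2, 3, 5, 360.4, 190.2], [368, 190, 6, 4, 14, 370.6, 191.1]]
top mod blue 87 (np.int64(367), np.int64(382), np.int64(206), np.int64(214))
top mod orange 34 (np.int64(369), np.int64(376), np.int64(229), np.int64(233))
top pile blue 76 (np.int64(252), np.int64(267), np.int64(251), np.int64(260))
top pile orange 19 (np.int64(260), np.int64(266), np.int64(273), np.int64(275))
fitted orange 229 233
```

The cap box matches the flat-seated prediction in both cameras. The orange tab lines up with the fitted module's tab (rows 229–233), so the foot is home. The lower module is still standing.

```bash
python3 -c "
from bench import job
print(job.hand_in())"
```

```text
the job is handed in; nothing more can be done
None
```

The upper module is hooked, pressed down and sitting flat on the rail with its orange foot back home and the lower module still standing, by my final camera check; I handed the job in at about 23.5 s, and no verdict was returned.

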